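Cover the topping containers at the pancake counter

TASK

The empty topping containers at the pancake counter are washed and must be covered: put on each of the four (large round, small round, square, oblong) the lid that fits it, so that every lid sits flat on the rim with its well down in the mouth. Leave the containers standing where they are, and do not knock over or push away the sugar dispenser and the salt shaker between them.

Things in the scene. Friction and masses are not known exactly. Their poses are not given: they have to be found in the camera images.
- lid_big_grip (a point): Larger round steel lid, 136 mm in diameter, about 200 g. Rim 3 mm thick; below it a flat well, 96 mm in diameter, 8 mm deep, enters the mouth with 8 mm play each side. On top a round black knob, 28 mm diameter, 32 mm tall, on a thin neck (top 51 mm); free gap under it, then the lid's top face 11 mm above its underside. Starts flat on the table, well down. Point: middle of the grip on the lid's centre line, 35 mm above the underside; z up.
- lid_small_grip (a point): Smaller round steel lid, 100 mm in diameter, about 110 g. Rim 3 mm thick; below it a flat well, 60 mm in diameter, 8 mm deep, enters the mouth with 8 mm play each side. On top a round black knob, 24 mm diameter, 32 mm tall, on a thin neck (top 51 mm); free gap under it, then the lid's top face 11 mm above its underside. Starts flat on the table, well down. Point: middle of the grip on the lid's centre line, 35 mm above the underside; z up.
- lid_square_grip (a point): Square steel lid, 116 x 116 mm, about 180 g. Rim 3 mm thick; below it a flat well, 76 x 76 mm, 8 mm deep, enters the mouth with 8 mm play each side. On top a black bar 60 mm long, 14 thick, 28 tall, on two feet (top 49 mm); free gap under it, then the lid's top face 11 mm above its underside. Starts flat on the table, well down. Point: middle of the grip on the lid's centre line, 35 mm above the underside; z up. x along the bar and an edge.
- lid_oblong_grip (a point): Oblong steel lid, 156 x 108 mm, about 220 g. Rim 3 mm thick; below it a flat well, 116 x 68 mm, 8 mm deep, enters the mouth with 8 mm play each side. On top a black bar 64 mm long, 14 thick, 28 tall, on two feet (top 49 mm); free gap under it, then the lid's top face 11 mm above its underside. Starts flat on the table, well down. Point: middle of the grip on the lid's centre line, 35 mm above the underside; z up. x along the bar and the long edges.
- pot_big_mouth (a point): Empty open steel container, round, 120 mm outside diameter, 65 mm tall, walls 4 mm, standing loose on the table (350 g). The point is the centre of its mouth, level with the rim, 65 mm above the table; z up. When the right lid is seated the lid's handle point is 27 mm above this point.
- pot_small_mouth (a point): Empty open steel container, round, 84 mm outside diameter, 65 mm tall, walls 4 mm, standing loose on the table (220 g). The point is the centre of its mouth, level with the rim, 65 mm above the table; z up. When the right lid is seated the lid's handle point is 27 mm above this point.
- pot_square_mouth (a point): Empty open steel container, square, 100 x 100 mm outside, 65 mm tall, walls 4 mm, standing loose on the table (320 g). The point is the centre of its mouth, level with the rim, 65 mm above the table; z up. x and y lie along its edges; the lid fits at any quarter turn. When the right lid is seated the lid's handle point is 27 mm above this point.
- pot_oblong_mouth (a point): Empty open steel container, oblong, 140 x 92 mm outside, 65 mm tall, walls 4 mm, standing loose on the table (360 g). The point is the centre of its mouth, level with the rim, 65 mm above the table; z up. x lies along the long edges; the lid fits either way round. When the right lid is seated the lid's handle point is 27 mm above this point.
- shaker_mid (a point): Bystander: glass sugar dispenser with a steel pouring cap, 62 mm in diameter, 95 mm tall, standing upright on the table between the other things. The point is on its axis, 47 mm above its foot.
- salt_mid (a point): Bystander: small white salt shaker with a steel cap, 39 mm in diameter, 66 mm tall, standing upright on the table between the other things. The point is on its axis, 33 mm above its foot.
Mind the look-alikes: they are no part of the job. Leave any orange or yellow look-alike of the part that bears lid_big_grip alone. Leave any orange look-alike of the part that bears lid_oblong_grip alone.

How it is judged:
By the outcome, as a careful person would: the job done as asked, in the order asked, and still so for the second after the job is handed in, with the robot touching nothing.
It also fails if it takes over 106 s, if anything falls off the work surface, if the arm or the gripper's body presses on something with over 40 N, if the wrist force passes 120 N, or if a joint passes its speed limit or range.

ROBOT

A 6-joint arm with a two-finger parallel gripper is mounted at the origin on the work surface. World frame = base frame: x ahead of the robot, y to its left, z up, the work surface at z = 0. Lengths are in mm, angles in rad, forces in N, time in s.
With the tool pointing down it reaches from about 275 to 1000 mm from the base axis. Payload 8.4 kg.
Tool frame: the origin (TCP) lies at the centre of the arm's flange, where the gripper is bolted on; the fingertips stand 173 mm ahead of it and the grasp point (between the pads) lies 155 mm ahead of it (tcp_to_tips is the distance from the TCP to the fingertips, in mm); z points along the fingers, x is the direction in which the jaws open and shut, and the axes are right-handed (so a half turn about z gives the same grasp; the last joint's range is limited). The gripper opens to 85 mm and grips with 20 to 120 N. Pads are 22 mm wide; open, the fingers measure 114 mm over their backs; the gripper's body (76 mm by 85 mm) begins 54 mm behind the grasp point. The pads swing forward as they close: fully open they stand 13 mm farther back than shut.
Start: joints at [-1.118, 0.353, 1.633, -0, 1.155, -0.002], TCP at [274.551, -561.472, 404.681] pointing down, gripper open.
Joint ranges: [-2.63, 2.63], [-0.92, 2.1], [0.06, 2.66], [-1.3, 4.44], [0, 2.69], [-3.02, 3.02]. Speed limits (rad/s): [2.22, 2.22, 2.79, 3.14, 3.14, 3.14].

INTERFACE

Orientations are given as [roll, pitch, yaw] about the fixed x, y, z axes, in that order (R = Rz(yaw) Ry(pitch) Rx(roll)).
In Python, from rig import sense, grab_frame, camera_info, sign_off, tcp_to_tips gives the robot as it stands.
- The arm moves only by the shell command python3 -m creep 'ROWS' [FORCE]. ROWS is text: rows parted by semicolons, each of 5 numbers parted by spaces: the opening in per cent of the stroke, from 0 (shut) to 100 (fully open), then the shift along the tool's x, y, z in cm, then the turn about the tool's z in degrees. In form: fingers tx ty tz roll; .... A call has 1 to 20 rows; each row is the pose to reach, as a shift and turn from the pose measured when the call began, along the tool's axes at that moment; what a row does not reach only later rows make up. A row lasts 1/10 s, in which the tool goes at most 50 mm and 8.59 degrees, less where a joint would pass 70% of its speed; a pose out of reach is approached as far as the arm can. A call with a gripper value outside its range is refused whole. The fingers move at their own pace and stop on an object; FORCE is the grip in N (left out, the last holds). Time passes only in rows, so rows that repeat a pose let the fingers close. It gives the time, the measured TCP pose, the force and the opening at its end, in the units of the state.
- sense(): the state, without advancing time (a new reading comes with each control period).
- grab_frame(name): name is "scene" or "top" or "wrist"; returns (picture, depth): 420x560x3 uint8, blue, green, red; 420x560 float32, mm along the optical axis (not along the pixel's ray), 0 where there is no reading.
- camera_info(name): a dict with "vertical_fov" (degrees; the focal length in pixels is half the picture's height over the tangent of half this angle, whatever the lens; pixels are square), "cx", "cy" (the principal point, pixels), "D" ([k1, k2, p1, p2, k3] as OpenCV has them; the pictures are not rectified), "world_to_cam" (4x4, takes a point from world to camera coordinates). Camera axes: x right, y down, z forward; pixel columns grow to the right and rows downward; lengths in mm; the calibration is good to about 2 mm. A picture is of the moment at which its call begins: read the wrist's pose just before it. camera_info takes no time and is no camera call; for the wrist camera it gives the pose at the moment of the call.
- sign_off(): hands the job in, once; it reports no verdict.
The state is a dict: "clock": time; "qpos": joint angles; "qvel": joint speeds; "joint_efforts": joint torques, N m; "eef_pos": TCP position; "tcp_rot": TCP orientation; "contact_force": force on the tool from outside, world axes, zero at the start; "wrist_torque": the same for the moment, N m; "opening": opening from 0.0 (shut) to 1.0 (fully open).
Only numpy, scipy, OpenCV 4.12 (cv2) and the standard library are available. Lean on these libraries where they do the work, as an engineer would, in place of code of your own. Each camera call takes 0.05 s, during which the arm holds its last target.

## Working session

There is one attempt and no reset: what is moved stays moved. The work goes in short steps, Python scripts to look and compute and a shell command to move; the robot and the scene stay as the last step left them, time stands still between calls to the robot, and variables do not carry over. Pictures are saved under pics/ and viewed, and the job is handed in when it is done.

```bash
ls; mkdir -p pics; python3 - <<'E'
from rig import *
import cv2,json
s=sense();print(s['clock'],s['eef_pos'],s['tcp_rot'],s['opening'],s['contact_force'])
for n in("scene","top"):
    i=camera_info(n);print(n,i)
    p,d=grab_frame(n);cv2.imwrite(f"pics/{n}0.png",p)
    import numpy as np;np.savez(f"{n}0.npz",p=p,d=d)
E
```

```text
pics
0.0 [ 274.45504482 -561.25286583  403.94701077] [-3.14155981e+00  1.38830764e-03 -1.11599306e+00] 0.9970881588126163 [ 0.38276289 -0.29940378 -0.03119092]
scene {'vertical_fov': 56.59481938022587, 'cx': 286.3508694937102, 'cy': 207.44310583548037, 'D': array([-0.06452325,  0.        ,  0.        ,  0.        ,  0.        ]), 'world_to_cam': array([[-8.27773200e-01,  5.61048122e-01,  4.06624228e-03,
         3.55574457e+02],
       [ 4.10680315e-01,  6.10825889e-01, -6.76929399e-01,
        -1.40433628e+02],
       [-3.82273734e-01, -5.58674089e-01, -7.36036721e-01,
         1.26755548e+03],
       [ 0.00000000e+00,  0.00000000e+00,  0.00000000e+00,
         1.00000000e+00]])}
top {'vertical_fov': 45.31226917065467, 'cx': 281.03889072232215, 'cy': 210.67682373475316, 'D': array([-0.13091267,  0.        ,  0.        ,  0.        ,  0.        ]), 'world_to_cam': array([[-7.47190279e-03, -9.99971387e-01,  1.18182939e-03,
        -2.10671816e+01],
       [-9.84665252e-01,  7.15152563e-03, -1.74307767e-01,
         4.48621264e+02],
       [ 1.74294327e-01, -2.46611702e-03, -9.84690513e-01,
         1.73487974e+03],
       [ 0.00000000e+00,  0.00000000e+00,  0.00000000e+00,
         1.00000000e+00]])}
```

View pics/scene0.png

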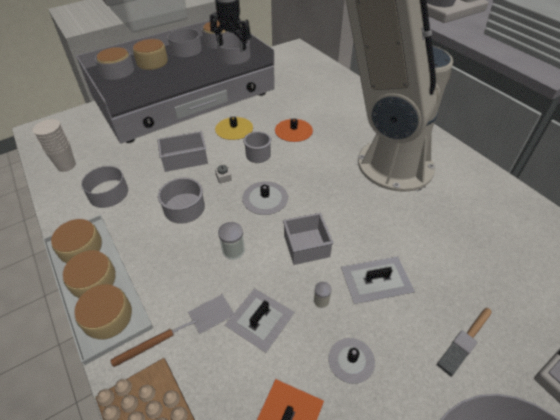

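View pics/top0.png

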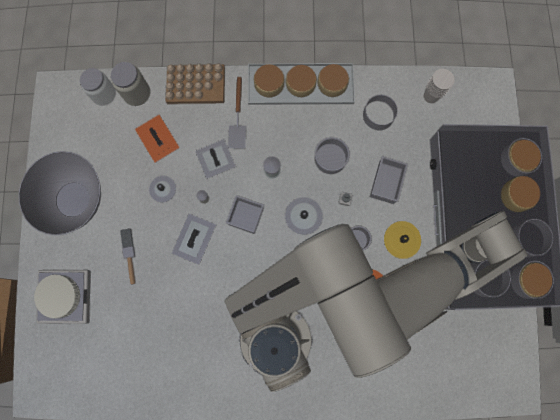

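```bash
cat > h.py <<'E'
import numpy as np,cv2
from rig import *
def K(i):
    f=210/np.tan(np.radians(i['vertical_fov'])/2)
    return np.array([[f,0,i['cx']],[0,f,i['cy']],[0,0,1.]])
def ray(i,uv,z):
    uv=np.array(uv,float).reshape(-1,1,2)
    n=cv2.undistortPoints(uv,K(i),np.array(i['D'],float)).reshape(-1,2)
    T=i['world_to_cam'];R=T[:3,:3];c=-R.T@T[:3,3]
    d=np.c_[n,np.ones(len(n))]@R
    return c+d*((z-c[2])/d[:,2])[:,None]
def proj(i,P):
    T=i['world_to_cam'];P=np.array(P,float).reshape(-1,3)
    return cv2.projectPoints(P,cv2.Rodrigues(T[:3,:3])[0],T[:3,3],K(i),np.array(i['D'],float))[0].reshape(-1,2)
def cloud(i,d):
    v,u=np.mgrid[:420,:560]
    n=cv2.undistortPoints(np.stack([u,v],-1).reshape(-1,1,2).astype(float),K(i),np.array(i['D'],float)).reshape(420,560,2)
    P=np.dstack([n*d[...,None],d]);T=i['world_to_cam']
    return (P-T[:3,3])@T[:3,:3]
E
python3 - <<'E'
from h import *
for n,c in(("scene",(70,110,440,400)),("top",(100,80,440,280))):
    z=np.load(n+'0.npz');p=z['p'];x0,y0,x1,y1=c
    k=2 if n=="scene" else 2.3
    cv2.imwrite(f"pics/{n}_crop.png",cv2.resize(p[y0:y1,x0:x1],None,fx=k,fy=k,interpolation=cv2.INTER_CUBIC))
    # height map
    W=cloud(camera_info(n),z['d'])
    h=np.clip(W[...,2]*2.2+40,0,255).astype(np.uint8)[y0:y1,x0:x1]
    cv2.imwrite(f"pics/{n}_h.png",cv2.resize(cv2.applyColorMap(h,cv2.COLORMAP_JET),None,fx=k,fy=k,interpolation=cv2.INTER_NEAREST))
E
```

```text
(no output)
```

View pics/scene_crop.png

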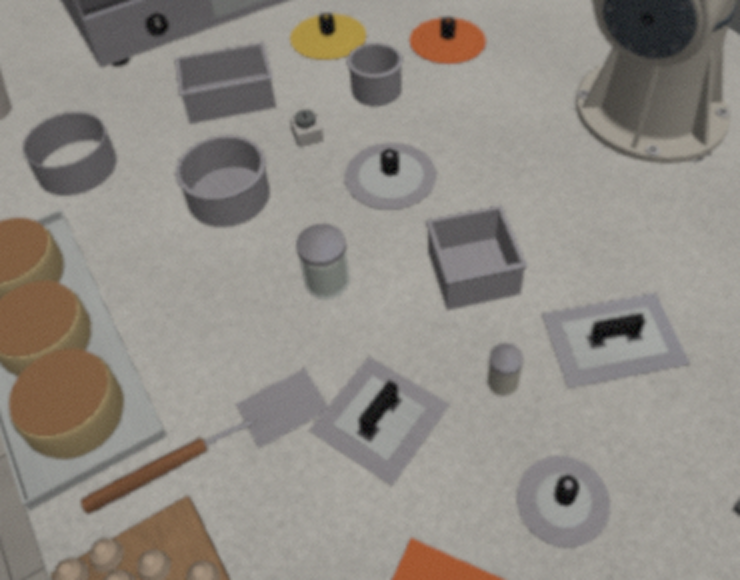

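View pics/top_crop.png

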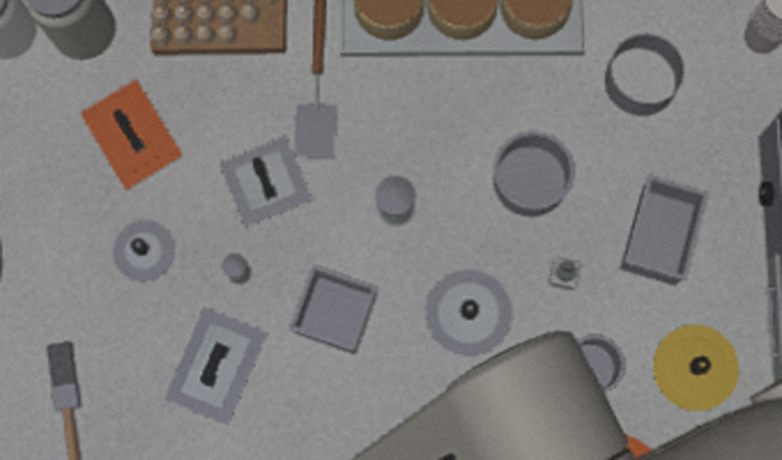

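View pics/top_h.png

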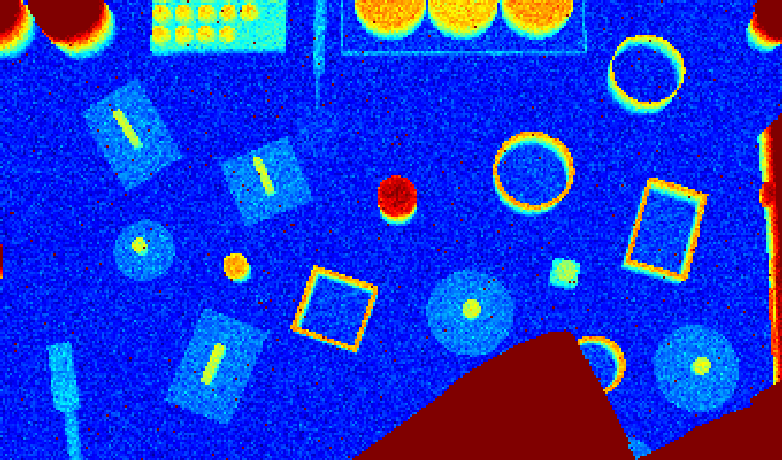

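View pics/scene_h.png

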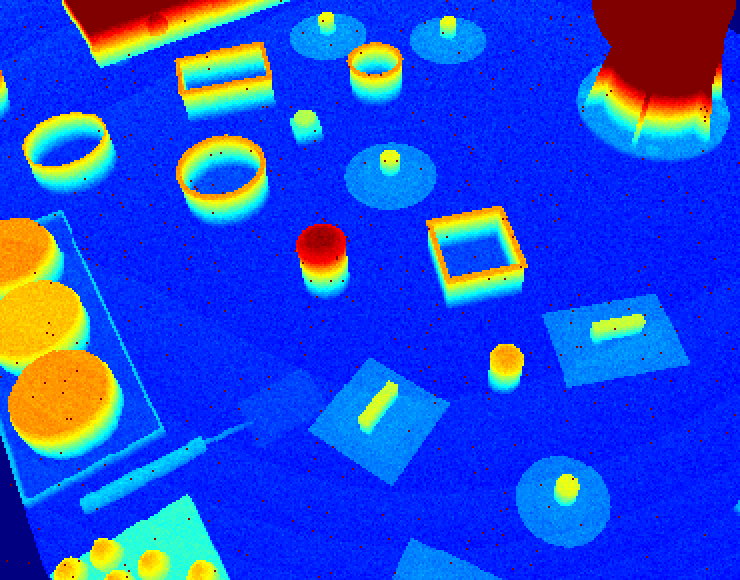

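Candidates (top pixels):
- Big lid: grey disc (304,215). Yellow (403,240) and orange (375,275) discs are look-alikes.
- Small lid: grey disc (162,188).
- Square lid: (215,158).
- Oblong lid: grey (194,238). The orange plate (157,138) is a look-alike.
- Big pot: (332,155). The ring (380,112) shows table through it, has no bottom and is lower, so it is excluded.
- Small pot: (358,237). Square pot: (245,214). Oblong pot: (389,180).

Next I'll measure these from both views.

```bash
cat > meas.py <<'E'
from h import *
def fitc(P):
    A=np.c_[2*P,np.ones(len(P))];s=np.linalg.lstsq(A,(P**2).sum(1),rcond=None)[0]
    return s[0],s[1],2*np.sqrt(s[2]+s[0]**2+s[1]**2)
def rect(P):
    # min-area rect on trimmed grid
    (c,(w,h),a)=cv2.minAreaRect(P.astype(np.float32))
    if w<h: w,h=h,w;a+=90
    return np.round([c[0],c[1],w,h,(a+90)%180-90],1)
def sel(W,xy,r,lo,hi):
    m=(W[...,2]>lo)&(W[...,2]<hi)&(np.hypot(W[...,0]-xy[0],W[...,1]-xy[1])<r)
    m=cv2.morphologyEx(m.astype(np.uint8),cv2.MORPH_OPEN,np.ones((2,2)))>0
    return W[m]
E
python3 - <<'E'
from meas import *
it=camera_info('top')
seeds={k:ray(it,[uv],z)[0,:2] for k,uv,z in [('lid_big',(304,215),30),('lid_small',(162,188),30),('lid_square',(215,158),30),('lid_oblong',(194,238),30),('pot_big',(332,155),60),('pot_small',(359,237),60),('pot_square',(245,214),60),('pot_oblong',(389,180),60),('ring',(380,112),60),('yel',(403,240),20),('shaker',(272,165),90),('salt',(203,196),60)]}
for n in('scene','top'):
    i=camera_info(n);W=cloud(i,np.load(n+'0.npz')['d'])
    print(n)
    for k,s in seeds.items():
        if k.startswith('lid') or k=='yel':
            top=sel(W,s,60,40,60);pl=sel(W,s,100,5,20)
            print(k,s.round(),len(top),'grip',top.mean(0).round(1),rect(top[:,:2]),'plate',rect(pl[:,:2]),fitc(pl[:,:2])if 0 else '')
        elif k in('shaker','salt'):
            t=sel(W,s,40,55,110);print(k,t.mean(0).round(1),t[:,2].max().round(),rect(t[:,:2]))
        else:
            t=sel(W,s,95,59,71);
            if len(t)<10: t=sel(W,s,90,50,71)
            print(k,s.round(),len(t),np.median(t[:,2]).round(1),rect(t[:,:2]),'circ',np.round(fitc(t[:,:2]),1))
E
```

```text
scene
lid_big [ 434. -106.] 69 grip [448.7 -76.2  69.2] [632.3 229.1 836.7  26.1  59. ] plate [644.4 201.1 865.5 132.3  55.3] 
lid_small [536. 404.] 121 grip [542.8 414.6  52.2] [679.1 491.6 375.4  23.6  29.5] plate [675.  471.2 394.1  99.6  23.1] 
lid_square [646. 214.] 175 grip [652.5 222.5  44.9] [644.7 217.9  74.1  12.2  23.2] plate [753.1 353.8 484.1 158.5  52.7] 
lid_oblong [355. 283.] 165 grip [360.3 296.6  48.9] [582.2 420.2 613.9  56.2  29.2] plate [569.4 384.3 655.2 181.3  22.7] 
pot_big [ 645. -208.] 330 62.7 [ 6.396e+02 -2.028e+02  1.441e+02  1.216e+02  5.000e-01] circ [ 648.7 -203.2  118.2]
pot_small [ 350. -294.] 158 61.9 [ 582.2   99.4 1110.    83.8   58.5] circ [498.5 116.2 877.1]
pot_square [434. 101.] 403 63.4 [574.7 325.4 738.6 135.   56.1] circ [571.4 272.  447. ]
pot_oblong [ 553. -408.] 310 61.3 [ 707.3   18.1 1172.4  144.8   70.3] circ [594.3 -69.6 693.4]
ring [ 808. -388.] 18 56.5 [ 826.6 -380.2  120.5   29.6  -35.5] circ [ 817.6 -391.   117.1]
yel [ 343. -458.] 51 grip [ 354.5 -431.1   59.4] [ 584.1   42.1 1214.3   25.1   64.3] plate [ 605.    28.3 1216.2  13
[... 668 characters left out ...]
 [ 441.1 -104.4  614.8  123.2  -27. ] circ [ 486.6 -171.1  351.9]
pot_small [ 350. -294.] 46 61.1 [ 364.  -318.6   85.1   40.3   39.7] circ [ 347.9 -302.8   73.9]
pot_square [434. 101.] 142 59.2 [311.9  79.1 373.5 138.    9.6] circ [385.8  80.9 154.9]
pot_oblong [ 553. -408.] 137 59.2 [ 367.4 -275.9  672.2  135.9  -36.8] circ [ 473.5 -288.1  346.5]
ring [ 808. -388.] 44 50.0 [ 828.  -405.8  130.6   94.9  -39. ] circ [ 816.7 -402.9  116.3]
yel [ 343. -458.] 46 grip [ 342.7 -462.3   40.2] [ 343.1 -465.4   36.    21.7  -89.4] plate [ 283.3 -265.   552.1  135.2  -73.3] 
shaker [596.7   2.1  93.4] 1787.0 [389.6   5.2 500.1  56.3  -0.7]
salt [498.6 252.   59.8] 71.0 [500.8 252.3  35.3  29.2 -31.2]
```

```bash
cat >> meas.py <<'E'
def clean(i,d):
    W=cloud(i,cv2.medianBlur(d.astype(np.float32),3)); W[d<=0]=np.nan; return W
SE={'lid_big':(434,-110),'lid_small':(538,405),'lid_square':(649,213),'lid_oblong':(354,287),'pot_big':(645,-208),'pot_small':(345,-297),'pot_square':(434,99),'pot_oblong':(553,-408),'yel':(343,-462),'shaker':(600,5),'salt':(500,253)}
DIM={'lid_big':136,'lid_small':100,'lid_square':(116,116),'lid_oblong':(156,108),'pot_big':120,'pot_small':84,'pot_square':(100,100),'pot_oblong':(140,92),'yel':136}
E
python3 - <<'E'
from meas import *
for n in('scene','top'):
    i=camera_info(n);z=np.load(n+'0.npz');W=clean(i,z['d']);Z=W[...,2]
    t=Z[(abs(W[...,0]-450)<300)&(abs(W[...,1])<350)&(abs(Z)<12)];zb=np.nanmedian(t);print(n,'table z',zb)
    vis=z['p'].copy()
    for k,s in SE.items():
        r=np.hypot(W[...,0]-s[0],W[...,1]-s[1])
        if k in('shaker','salt'):
            m=(r<45)&(Z>(80 if k=='shaker' else 52));print(k,np.nanmean(W[m],0).round(1),m.sum());continue
        R=DIM[k] if np.isscalar(DIM[k]) else np.hypot(*DIM[k]); R=R/2+14
        pot=k[0]=='p'
        m=((r<R)&((Z>zb+50)&(Z<85) if pot else (Z>zb+5.5)&(Z<75))).astype(np.uint8)
        if not pot: m=cv2.morphologyEx(m,cv2.MORPH_OPEN,np.ones((3,3)))
        c=cv2.findContours(m,cv2.RETR_EXTERNAL,cv2.CHAIN_APPROX_NONE)[0]
        c=max(c,key=len)[:,0] if not pot else np.vstack([a for a in c if len(a)>4])[:,0]
        P=ray(i,c,65 if pot else 10)[:,:2]
        o=fitc(P) if np.isscalar(DIM[k]) else rect(P)
        print(k,np.round(o,1),'minrect',rect(P))
        if not pot:
            g=(r<45)&(Z>zb+32)&(Z<70);c=np.argwhere(g)[:,::-1].astype(float)
            P=ray(i,c,47)[:,:2];print('    grip',rect(P),P.mean(0).round(1))
E
```

```text
scene table z 0.5044869898512357
lid_big [ 436.7 -102.6  133.6] minrect [ 437.  -104.   135.6  132.9   56.1]
    grip [439.3 -98.   37.1  26.   57.6] [439.3 -97.9]
lid_small [540.3 410.3  98.3] minrect [540.4 410.5  99.   98.4 -38. ]
    grip [542.8 411.   28.3  24.1   8. ] [542.3 411.1]
lid_square [652.3 217.9 117.4 117.1 -67.2] minrect [652.3 217.9 117.4 117.1 -67.2]
    grip [654.1 221.5  63.   18.7  22.1] [654.8 222. ]
lid_oblong [355.2 291.  158.3 107.7 -22.9] minrect [355.2 291.  158.3 107.7 -22.9]
    grip [361.8 294.   68.9  22.3 -22.5] [361.8 293.8]
pot_big [ 652.2 -199.9  127.5] minrect [ 652.3 -201.3  133.1  123.9   56.1]
pot_small [ 350.3 -283.9   94.4] minrect [ 351.5 -283.6  103.7   84.    57.5]
pot_square [438.3 108.8 112.  105.2  70.5] minrect [438.3 108.8 112.  105.2  70.5]
pot_oblong [ 560.3 -402.5  144.8  115.4  -17.8] minrect [ 560.3 -402.5  144.8  115.4  -17.8]
yel [ 346.3 -459.3  134.4] minrect [ 346.6 -460.6  136.2  134.6   15.9]
    grip [ 350.1 -451.8   49.5   24.5   61. ] [ 349.4 -451.3]
shaker [608.4  16.   88.9] 399
salt [506.7 261.3  60.7] 219
top table z
[... 400 characters left out ...]
 215.3  60.7  13.8  22.8] [650.1 215.2]
lid_oblong [354.5 289.  157.8 109.6 -22. ] minrect [354.5 289.  157.8 109.6 -22. ]
    grip [354.4 287.7  62.7  16.2 -23.5] [354.6 287.4]
pot_big [ 649.9 -205.   123. ] minrect [ 649.7 -205.5  125.   122.2   89.7]
pot_small [ 345.9 -289.9   83. ] minrect [ 354.7 -307.2   94.    52.2   27.1]
pot_square [435.6 101.4 105.7 105.3  70.5] minrect [435.6 101.4 105.7 105.3  70.5]
pot_oblong [ 556.8 -409.   144.1   99.7  -17.8] minrect [ 556.8 -409.   144.1   99.7  -17.8]
yel [ 346.4 -458.8  129.5] minrect [ 346.3 -457.   133.7  131.1   -2.3]
    grip [ 345.8 -455.8   25.6   22.2  -46.8] [ 345.4 -456.1]
shaker [604.    6.2  87.9] 221
salt [502.9 254.9  60.6] 95
```

```bash
cat > go.py <<'E'
# usage: go.py x y zgrasp [yawdeg] ... prints shift in tool axes for TCP (grasp point +155)
import sys;from h import *
from scipy.spatial.transform import Rotation as Rn
s=sense();R=Rn.from_euler('xyz',s['tcp_rot']).as_matrix();p=np.array(s['eef_pos'])
print('t',round(s['clock'],2),'p',p.round(1),'yaw',np.degrees(s['tcp_rot'][2]).round(1),'tilt',np.degrees(s['tcp_rot'][:2]).round(2),'q6',round(s['qpos'][5],2),'open',round(s['opening'],3),'F',np.array(s['contact_force']).round(1))
for a in sys.argv[1:]:
    v=list(map(float,a.split(',')));t=np.array([v[0],v[1],v[2]+155])
    roll=0
    if len(v)>3: roll=-((v[3]-np.degrees(s['tcp_rot'][2])+180)%360-180)
    print(a,'->',(R.T@(t-p)/10).round(2),'roll',round(roll,1))
E
python3 go.py 436,-104.5,200 436,-104.5,35; python3 -c "from rig import *;print(tcp_to_tips, camera_info('wrist')['world_to_cam'])"
```

```text
t 0.1 p [ 274.4 -561.3  404. ] yaw -63.9 tilt [-1.8e+02  7.0e-02] q6 -0.0 open 1.0 F [ 0.  -0.   0.6]
436,-104.5,200 -> [-33.93 -34.58   4.95] roll 0
436,-104.5,35 -> [-33.91 -34.58  21.45] roll 0
173.4 [[ 4.40178201e-01 -8.97906432e-01 -2.68152968e-03 -6.23996892e+02]
 [-8.52689511e-01 -4.18943699e-01  3.12100584e-01 -4.16028242e+01]
 [-2.81360532e-01 -1.35093361e-01 -9.50045280e-01  3.81384957e+02]
 [ 0.00000000e+00  0.00000000e+00  0.00000000e+00  1.00000000e+00]]
```

```bash
python3 -m creep '100 -34 -34.6 0 0;100 -34 -34.6 0 0;100 -34 -34.6 0 0;100 -34 -34.6 0 0;100 -34 -34.6 0 0;100 -34 -34.6 0 0;100 -34 -34.6 0 0;100 -34 -34.6 0 0;100 -34 -34.6 0 0;100 -34 -34.6 0 0;100 -34 -34.6 3 0;100 -34 -34.6 5 0;100 -33.9 -34.6 5 0' 40; python3 go.py 436,-104.5,35; python3 - <<'E'
from h import *
for n in('top','wrist'):
    i=camera_info(n);p,d=grab_frame(n);np.savez(n+'1.npz',p=p,d=d,**{k:v for k,v in i.items()})
    cv2.imwrite(f'pics/{n}1.png',p)
E
```

```text
clock: 1.4
eef_pos: [435.3, -103.9, 352.2]
tcp_rot: [3.138, 0.004, -1.115]
contact_force: [-0.4, 0.3, 0.8]
opening: 0.998
t 1.4 p [ 435.3 -103.9  352.2] yaw -63.9 tilt [179.78   0.26] q6 0.88 open 0.998 F [-0.4  0.3  0.8]
436,-104.5,35 -> [ 0.15 -0.11 16.22] roll 0
```

View pics/wrist1.png

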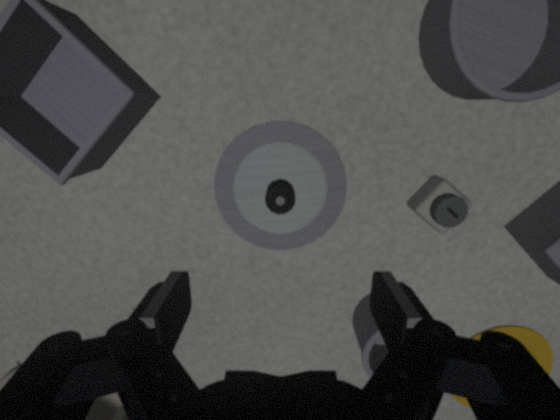

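View pics/top1.png

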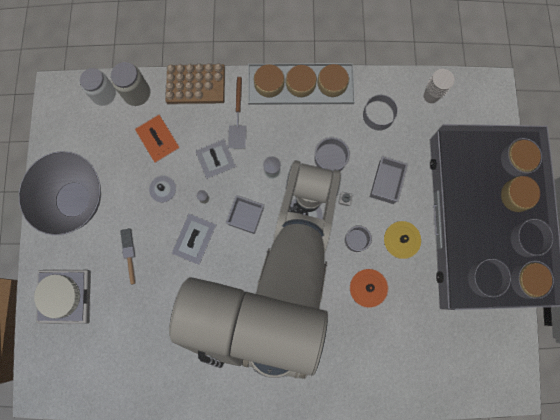

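The wrist view shows the grey lid, with its disc at (281,185) and its knob at (280,197), between the fingers' columns. I'll measure the lid here and the now-visible small pot in the top view at (358,238).

```bash
cat > lidw.py <<'E'
import sys;from meas import *
# plate centre from wrist/any view by depth mask
def meas(n,k,pot=False,i=None,d=None,p=None):
    if i is None: i=camera_info(n);p,d=grab_frame(n)
    W=clean(i,d);Z=W[...,2];s=SE[k];r=np.hypot(W[...,0]-s[0],W[...,1]-s[1])
    D=DIM[k];R=(D if np.isscalar(D) else np.hypot(*D))/2+16
    if pot: m=((r<R)&(Z>55)&(Z<80)).astype(np.uint8);h=65
    else: m=((r<R)&(Z>5)&(Z<75)).astype(np.uint8);m=cv2.morphologyEx(m,cv2.MORPH_OPEN,np.ones((3,3)));h=11
    c=np.vstack([a for a in cv2.findContours(m,cv2.RETR_EXTERNAL,cv2.CHAIN_APPROX_NONE)[0] if len(a)>20])[:,0]
    P=ray(i,c,h)[:,:2]
    print(n,k,'circ',np.round(fitc(P),1),'rect',rect(P))
    if not pot:
        g=(r<45)&(Z>35)&(Z<70);P=ray(i,np.argwhere(g)[:,::-1].astype(float),49)[:,:2];print('   grip',rect(P))
E
python3 - <<'E'
from lidw import *
for n,ks in(('wrist',['lid_big']),('top',['pot_small','pot_square','pot_oblong','pot_big'])):
    z=np.load(n+'1.npz');i={k:z[k] for k in('vertical_fov','cx','cy','D','world_to_cam')};i={k:(v if v.ndim else float(v)) for k,v in i.items()}
    for k in ks: meas(n,k,k[0]=='p',i,z['d'],z['p'])
E
```

```text
wrist lid_big circ [ 436.2 -102.8  134.5] rect [ 436.4 -102.9  135.   134.9   -2.7]
   grip [ 437.5 -102.3   30.3   27.    17.9]
top pot_small circ [ 346.5 -290.3   86.9] rect [ 346.3 -291.2   87.4   83.5   89.4]
top pot_square circ [435.5 101.5 117.2] rect [435.8 101.  106.3 105.1  70.3]
top pot_oblong circ [ 556.3 -408.5  134.8] rect [ 556.7 -409.3  144.1   99.2  -17.8]
top pot_big circ [ 650.2 -205.   118. ] rect [ 651.3 -205.4  124.7  121.7   72.4]
```

```bash
python3 -m creep '100 0 -0.1 5 0;100 0 -0.1 9 0;100 0 -0.1 12.5 0;100 0 -0.1 15 0;100 0 -0.1 16.2 0;100 0 -0.1 16.2 0;20 0 -0.1 16.2 0;20 0 -0.1 16.2 0;0 0 -0.1 16.2 0;0 0 -0.1 16.2 0;0 0 -0.1 16.2 0;0 0 -0.1 16.2 0;0 0 -0.1 16.2 0;0 0 -0.1 16.2 0' 50; python3 go.py 649,-204,172 649,-204,92
```

```text
clock: 2.9
eef_pos: [437.4, -104.2, 193.6]
tcp_rot: [-3.141, 0.001, -1.116]
contact_force: [-2.0, 0.8, 11.9]
opening: 0.313
t 2.9 p [ 437.4 -104.2  193.6] yaw -64.0 tilt [-1.7999e+02  6.0000e-02] q6 0.88 open 0.313 F [-2.   0.8 11.9]
649,-204,172 -> [ 18.24 -14.64 -13.36] roll 0
649,-204,92 -> [ 18.25 -14.63  -5.36] roll 0
```

```bash
python3 -m creep '0 0 0 -2 0;0 0 0 -5 0;0 0 0 -9 0;0 0 0 -13 0;0 0 0 -13.4 0;0 0 0 -13.4 0'; python3 go.py 649,-204,172 649,-204,92;python3 - <<'E'
from h import *
p,d=grab_frame('wrist');cv2.imwrite('pics/wrist2.png',p)
E
```

```text
clock: 3.5
eef_pos: [437.6, -104.3, 328.7]
tcp_rot: [-3.139, -0.001, -1.116]
contact_force: [0.3, -0.4, -2.7]
opening: 0.312
t 3.5 p [ 437.6 -104.3  328.7] yaw -63.9 tilt [-1.7986e+02 -5.0000e-02] q6 0.88 open 0.312 F [ 0.3 -0.4 -2.7]
649,-204,172 -> [ 18.24 -14.62   0.22] roll 0
649,-204,92 -> [ 18.23 -14.6    8.22] roll 0
```

View pics/wrist2.png

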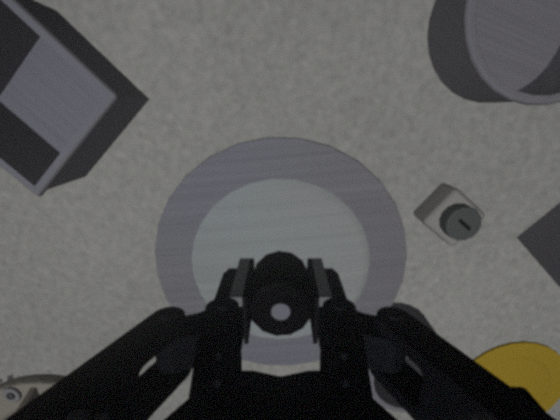

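```bash
python3 -m creep '0 18.3 -14.7 0 0;0 18.3 -14.7 0 0;0 18.3 -14.7 0 0;0 18.3 -14.7 0 0;0 18.3 -14.7 0 0;0 18.3 -14.7 0 0;0 18.3 -14.7 0 0;0 18.3 -14.7 2 0;0 18.3 -14.7 4 0;0 18.3 -14.7 6 0' ; python3 go.py 649.5,-204,96;python3 - <<'E'
from h import *
p,d=grab_frame('scene');cv2.imwrite('pics/scene3.png',cv2.resize(p[120:300,80:360],None,fx=2.8,fy=2.8))
E
```

```text
clock: 4.55
eef_pos: [647.8, -203.2, 265.5]
tcp_rot: [3.14, 0.003, -1.116]
contact_force: [-0.6, 0.7, -1.5]
opening: 0.312
t 4.55 p [ 647.8 -203.2  265.5] yaw -63.9 tilt [1.7992e+02 1.6000e-01] q6 0.81 open 0.312 F [-0.6  0.7 -1.5]
649.5,-204,96 -> [ 0.15 -0.12  1.45] roll 0
```

View pics/scene3.png

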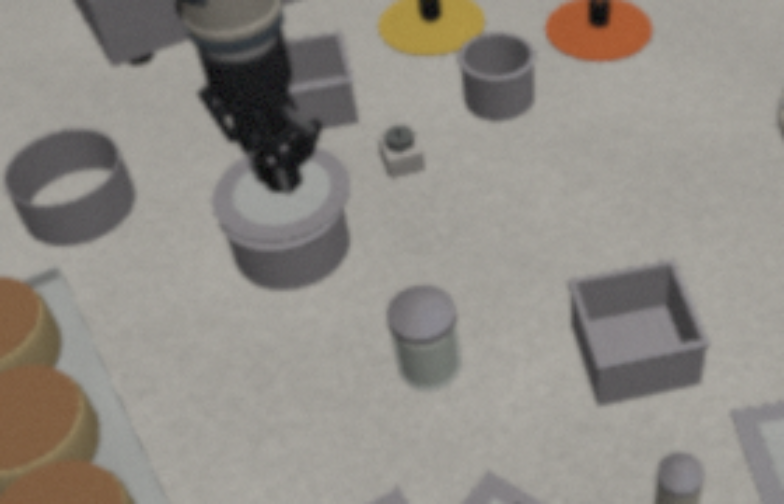

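Centred over the pot. I'll lower to a TCP z of 251 and release.

```bash
python3 -m creep '0 0.15 -0.1 0.5 0;0 0.15 -0.1 1 0;0 0.15 -0.1 1.4 0;0 0.15 -0.1 1.4 0;0 0.15 -0.1 1.4 0'; python3 go.py
```

```text
clock: 5.1
eef_pos: [647.3, -203.3, 250.8]
tcp_rot: [3.136, 0.007, -1.116]
contact_force: [-12.1, 5.0, 19.5]
opening: 0.314
t 5.1 p [ 647.3 -203.3  250.8] yaw -63.9 tilt [179.67   0.4 ] q6 0.81 open 0.314 F [-12.1   5.   19.5]
```

```bash
python3 - <<'E'
from h import *
p,d=grab_frame('scene');cv2.imwrite('pics/scene4.png',cv2.resize(p[150:230,130:240],None,fx=7,fy=7,interpolation=cv2.INTER_CUBIC))
p,d=grab_frame('wrist');cv2.imwrite('pics/wrist4.png',p)
E
```

```text
(no output)
```

View pics/scene4.png

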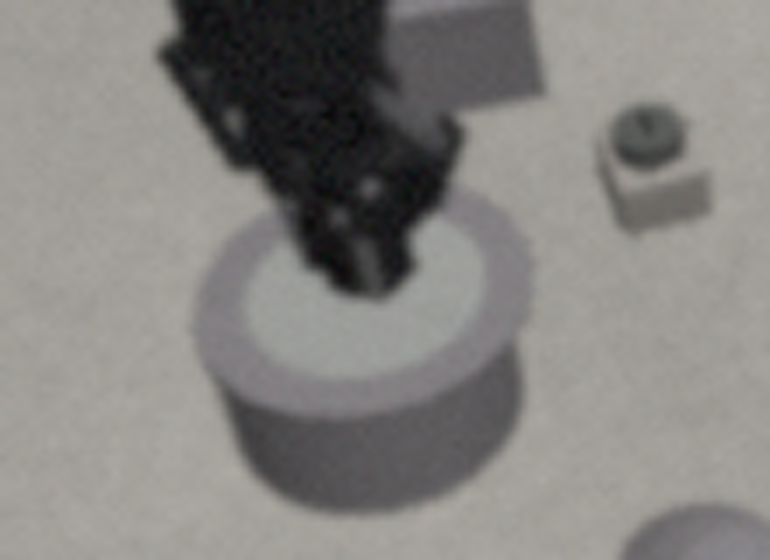

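View pics/wrist4.png

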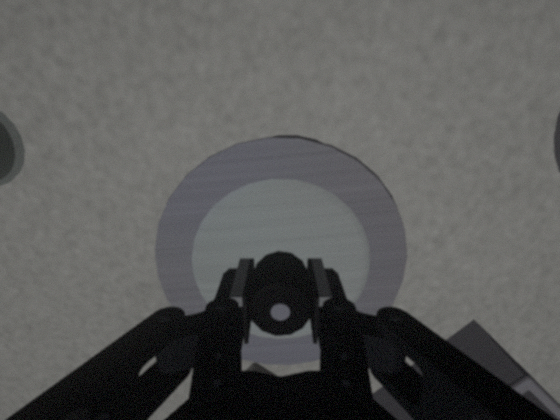

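```bash
python3 -m creep '0 0 0 -0.1 0;30 0 0 -0.1 0;60 0 0 -0.1 0;70 0 0 -0.1 0;70 0 0 -0.1 0;70 0 0 -0.1 0;80 0 0 -3 0;80 0 0 -7 0;80 0 0 -10 0;80 0 0 -12 0'; python3 go.py 540,408,200 ; python3 - <<'E'
from h import *
p,d=grab_frame('scene');cv2.imwrite('pics/scene5.png',cv2.resize(p[150:230,130:240],None,fx=7,fy=7,interpolation=cv2.INTER_CUBIC))
p,d=grab_frame('wrist');cv2.imwrite('pics/wrist5.png',p)
i=camera_info('wrist')
from meas import *
W=clean(i,d);Z=W[...,2]
r=np.hypot(W[...,0]-648,W[...,1]+204)
m=(r<80)&(r>30)&(Z>55)&(Z<80);Q=W[m];A=np.c_[Q[:,:2]-[648,-204],np.ones(len(Q))]
print(np.linalg.lstsq(A,Q[:,2],rcond=None)[0])
E
```

```text
clock: 6.2
eef_pos: [648.7, -203.9, 373.4]
tcp_rot: [3.138, 0.005, -1.116]
contact_force: [0.3, 0.3, 0.3]
opening: 0.8
t 6.2 p [ 648.7 -203.9  373.4] yaw -63.9 tilt [179.79   0.29] q6 0.81 open 0.8 F [0.3 0.3 0.3]
540,408,200 -> [-59.73 -17.14   2.07] roll 0
[-3.96703547e-03  8.42018462e-04  6.69414553e+01]
```

View pics/scene5.png

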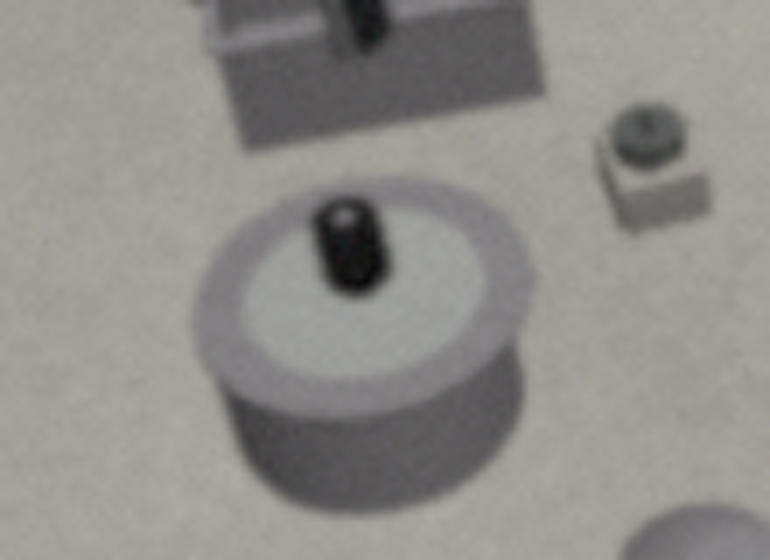

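View pics/wrist5.png

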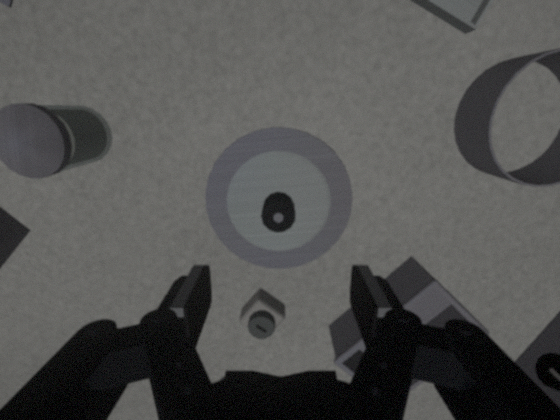

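The lid is flat: fitted slope is 0.004 rad and the top face measures 66.9 mm against 68 expected. Now the small lid.

```bash
python3 -m creep '100 -59.7 -17.2 0 0;100 -59.7 -17.2 0 0;100 -59.7 -17.2 0 0;100 -59.7 -17.2 0 0;100 -59.7 -17.2 0 0;100 -59.7 -17.2 0 0;100 -59.7 -17.2 0 0;100 -59.7 -17.2 0 0;100 -59.7 -17.2 0 0;100 -59.7 -17.2 0 0;100 -59.7 -17.2 0 0;100 -59.7 -17.2 0 0;100 -59.7 -17.2 0 0;100 -59.7 -17.2 2 0;100 -59.7 -17.2 2 0;100 -59.7 -17.2 2 0'; python3 - <<'E'
from lidw import *
meas('wrist','lid_small')
E
python3 go.py 540,408.5,37
```

```text
clock: 7.9
eef_pos: [541.2, 407.0, 354.7]
tcp_rot: [3.137, 0.002, -1.116]
contact_force: [0.3, -0.8, 0.4]
opening: 0.999
wrist lid_small circ [539.2 410.3  98.5] rect [539.3 410.7  98.8  98.1 -63.8]
   grip [540.8 410.6  25.5  22.9  26.2]
t 7.95 p [541.5 407.  355.6] yaw -64.0 tilt [1.7985e+02 1.5000e-01] q6 1.76 open 1.001 F [-0.1  0.1  1. ]
540,408.5,37 -> [-0.16  0.03 16.36] roll 0
```

```bash
python3 -m creep '100 -0.3 0 5 0;100 -0.3 0 9 0;100 -0.3 0 12.5 0;100 -0.3 0 15 0;100 -0.3 0 16.2 0;100 -0.3 0 16.2 0;20 -0.3 0 16.2 0;20 -0.3 0 16.2 0;0 -0.3 0 16.2 0;0 -0.3 0 16.2 0;0 -0.3 0 16.2 0;0 -0.3 0 16.2 0;0 -0.3 0 16.2 0;0 -0.3 0 16.2 0' 50; python3 go.py 347,-291,172; python3 -m creep '0 0 0 -2 0;0 0 0 -5 0;0 0 0 -9 0;0 0 0 -13 0;0 0 0 -13.5 0;0 0 0 -13.5 0';python3 go.py 347,-291,172;python3 - <<'E'
from h import *
p,d=grab_frame('wrist');cv2.imwrite('pics/wrist6.png',p)
E
```

```text
clock: 9.35
eef_pos: [539.9, 410.2, 194.7]
tcp_rot: [3.14, 0.003, -1.117]
contact_force: [-2.2, -0.1, 6.2]
opening: 0.265
t 9.35 p [539.9 410.2 194.7] yaw -64.0 tilt [1.7992e+02 1.7000e-01] q6 1.76 open 0.265 F [-2.2 -0.1  6.2]
347,-291,172 -> [ 54.5   48.12 -13.33] roll 0
clock: 9.95
eef_pos: [540.4, 410.2, 331.4]
tcp_rot: [-3.14, 0.004, -1.116]
contact_force: [-0.7, 0.5, -0.7]
opening: 0.266
t 9.95 p [540.4 410.2 331.4] yaw -64.0 tilt [-179.9    0.2] q6 1.76 open 0.266 F [-0.7  0.5 -0.7]
347,-291,172 -> [54.51 48.16  0.17] roll 0
```

View pics/wrist6.png

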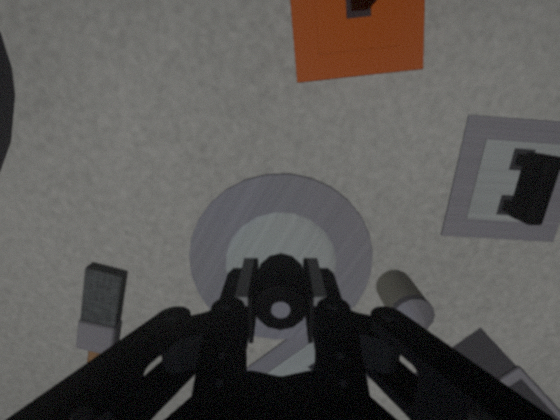

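```bash
python3 - <<'E'
from meas import *
for n,f in(('scene','scene0'),('top','top1')):
    i=camera_info(n);d=np.load(f+'.npz')['d'];W=clean(i,d);Z=W[...,2]
    for k in('pot_small','pot_big','pot_square','pot_oblong'):
        s=SE[k];r=np.hypot(W[...,0]-s[0],W[...,1]-s[1]);m=(r<90)&(Z>57)&(Z<75)
        # snap to plane z=65 by ray
        P=ray(i,np.argwhere(m)[:,::-1].astype(float),64)[:,:2]
        print(n,k,len(P),np.nanmedian(Z[m]).round(1),np.round(fitc(P),1),rect(P))
E
```

```text
scene pot_small 179 63.9 [ 348.2 -288.1   81.6] [ 348.3 -288.9   94.1   84.1   57.5]
scene pot_big 364 64.1 [ 651.4 -203.2  116.2] [ 651.4 -204.8  124.9  124.8  -63.9]
scene pot_square 448 63.9 [437.6 106.6 112.3] [437.2 106.4 108.4 105.3  70.5]
scene pot_oblong 364 64.0 [ 559.3 -405.8  125.7] [ 558.9 -407.4  144.9  107.6  -17.3]
top pot_small 151 61.5 [ 346.8 -290.4   82.8] [ 346.4 -291.4   87.3   83.5   89.4]
top pot_big 194 61.7 [ 650.6 -205.2  118.5] [ 651.6 -205.5  124.7  121.8   72.4]
top pot_square 207 60.9 [436.1 101.  113.2] [436.  101.1 106.4 105.   70.1]
top pot_oblong 244 61.7 [ 556.6 -409.9  132. ] [ 556.9 -409.3  143.9   99.   -17.8]
```

```bash
python3 -m creep '0 54.5 48.1 0 0;0 54.5 48.1 0 0;0 54.5 48.1 0 0;0 54.5 48.1 0 0;0 54.5 48.1 0 0;0 54.5 48.1 0 0;0 54.5 48.1 0 0;0 54.5 48.1 0 0;0 54.5 48.1 0 0;0 54.5 48.1 0 0;0 54.5 48.1 0 0;0 54.5 48.1 0 0;0 54.5 48.1 0 0;0 54.5 48.1 0 0;0 54.5 48.1 0 0;0 54.5 48.1 0 0;0 54.5 48.1 2 0;0 54.5 48.1 4 0;0 54.5 48.1 6 0;0 54.5 48.1 6 0'; python3 go.py 347,-290.7,96.7 ; python3 - <<'E'
from h import *
p,d=grab_frame('scene');cv2.imwrite('pics/scene7.png',cv2.resize(p[100:190,210:320],None,fx=7,fy=6.6,interpolation=cv2.INTER_CUBIC))
E
```

```text
clock: 12.0
eef_pos: [345.6, -289.1, 265.5]
tcp_rot: [3.138, 0.009, -1.116]
contact_force: [-0.8, 0.3, -1.3]
opening: 0.265
t 12.0 p [ 345.6 -289.1  265.5] yaw -63.9 tilt [179.78   0.54] q6 0.42 open 0.265 F [-0.8  0.3 -1.3]
347,-290.7,96.7 -> [ 0.22 -0.07  1.38] roll 0
```

View pics/scene7.png

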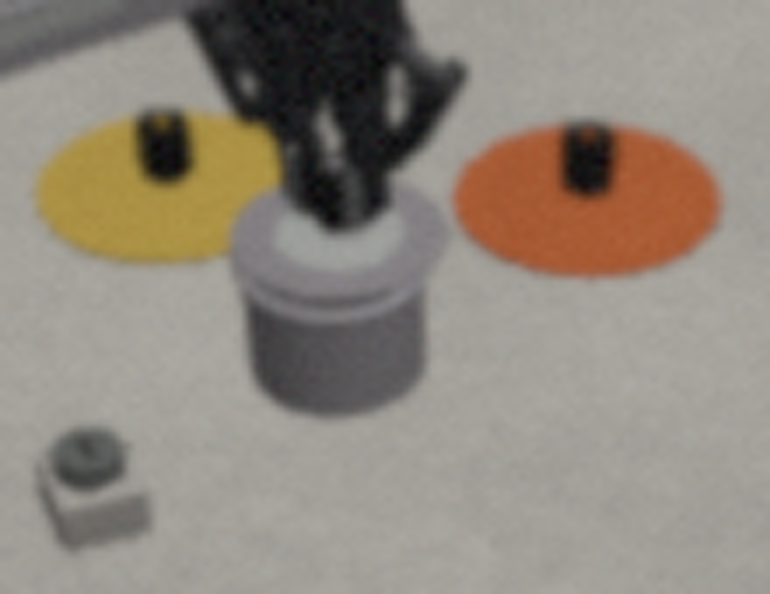

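```bash
python3 -m creep '0 0.2 -0.05 0.5 0;0 0.2 -0.05 1 0;0 0.2 -0.05 1.3 0;0 0.2 -0.05 1.3 0;0 0.2 -0.05 1.3 0'; python3 go.py 347,-290.7,96.7
```

```text
clock: 12.55
eef_pos: [347.4, -291.2, 254.0]
tcp_rot: [3.139, 0.007, -1.116]
contact_force: [0.1, 0.1, -1.5]
opening: 0.268
t 12.55 p [ 347.4 -291.2  254. ] yaw -63.9 tilt [179.83   0.42] q6 0.41 open 0.268 F [ 0.1  0.1 -1.5]
347,-290.7,96.7 -> [-0.06  0.02  0.24] roll 0
```

```bash
python3 -m creep '0 0 0 0.2 0;0 0 0 0.2 0;30 0 0 0.2 0;60 0 0 0.1 0;70 0 0 0 0;70 0 0 0 0;70 0 0 0 0;80 0 0 -3 0;80 0 0 -7 0;80 0 0 -10 0;80 0 0 -12 0'; python3 go.py 651,216,200,112.5 651,216,200,-67.5; python3 - <<'E'
from h import *
p,d=grab_frame('scene');cv2.imwrite('pics/scene8.png',cv2.resize(p[100:190,210:320],None,fx=7,fy=6.6,interpolation=cv2.INTER_CUBIC))
p,d=grab_frame('wrist')
i=camera_info('wrist')
from meas import *
W=clean(i,d);Z=W[...,2]
r=np.hypot(W[...,0]-347,W[...,1]+291)
m=(r<55)&(r>25)&(Z>55)&(Z<80);Q=W[m];A=np.c_[Q[:,:2]-[347,-291],np.ones(len(Q))]
print(np.linalg.lstsq(A,Q[:,2],rcond=None)[0])
E
```

```text
clock: 13.65
eef_pos: [348.4, -292.0, 376.3]
tcp_rot: [3.14, 0.005, -1.116]
contact_force: [0.9, -0.5, -0.1]
opening: 0.796
t 13.65 p [ 348.4 -292.   376.3] yaw -63.9 tilt [179.89   0.29] q6 0.41 open 0.796 F [ 0.9 -0.5 -0.1]
651,216,200,112.5 -> [-32.33 -49.51   2.2 ] roll -176.4
651,216,200,-67.5 -> [-32.33 -49.51   2.2 ] roll 3.6
[-3.54830285e-03  9.81873839e-04  6.68350317e+01]
```

View pics/scene8.png

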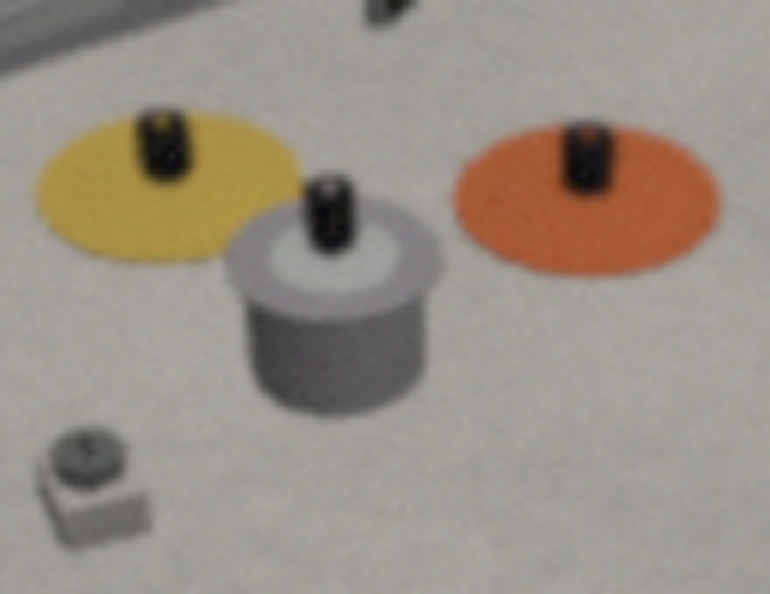

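The small lid is seated flat. Now the square lid.

```bash
python3 -m creep '100 -32.3 -49.5 0 3.6;100 -32.3 -49.5 0 3.6;100 -32.3 -49.5 0 3.6;100 -32.3 -49.5 0 3.6;100 -32.3 -49.5 0 3.6;100 -32.3 -49.5 0 3.6;100 -32.3 -49.5 0 3.6;100 -32.3 -49.5 0 3.6;100 -32.3 -49.5 0 3.6;100 -32.3 -49.5 0 3.6;100 -32.3 -49.5 0 3.6;100 -32.3 -49.5 0 3.6;100 -32.3 -49.5 0 3.6;100 -32.3 -49.5 2 3.6;100 -32.3 -49.5 2 3.6;100 -32.3 -49.5 2 3.6'; python3 - <<'E'
from lidw import *
meas('wrist','lid_square')
p,d=grab_frame('wrist');cv2.imwrite('pics/wrist9.png',p)
E
python3 go.py 651,216,37,-67.5
```

```text
clock: 15.35
eef_pos: [651.1, 214.7, 356.0]
tcp_rot: [3.138, 0.003, -1.179]
contact_force: [0.7, -0.1, 0.5]
opening: 0.999
wrist lid_square circ [651.3 218.5 132.4] rect [651.1 218.5 116.1 116.   22.7]
   grip [652.5 219.1  61.5  13.7  22.8]
t 15.45 p [651.6 214.8 357.5] yaw -67.6 tilt [1.7995e+02 1.4000e-01] q6 1.49 open 0.995 F [-0.1 -0.3  0.4]
651,216,37,-67.5 -> [-1.000e-01 -1.000e-02  1.655e+01] roll -0.1
```

View pics/wrist9.png

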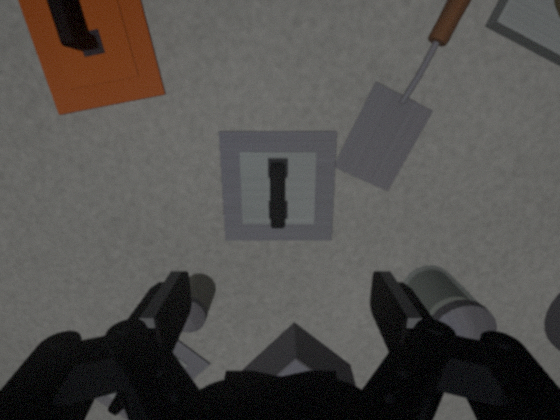

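```bash
python3 -m creep '100 -0.25 -0.1 5 0;100 -0.25 -0.1 9 0;100 -0.25 -0.1 12.5 0;100 -0.25 -0.1 15 0;100 -0.25 -0.1 16.4 0;100 -0.25 -0.1 16.4 0;20 -0.25 -0.1 16.4 0;10 -0.25 -0.1 16.4 0;0 -0.25 -0.1 16.4 0;0 -0.25 -0.1 16.4 0;0 -0.25 -0.1 16.4 0;0 -0.25 -0.1 16.4 0;0 -0.25 -0.1 16.4 0;0 -0.25 -0.1 16.4 0;0 -0.25 -0.1 16.4 0' 50; python3 go.py ; python3 -m creep '0 0 0 -2 0;0 0 0 -5 0;0 0 0 -9 0;0 0 0 -13 0;0 0 0 -13.5 0;0 0 0 -13.5 0';python3 go.py 435.5,101.5,172,-109.6;python3 - <<'E'
from h import *
p,d=grab_frame('wrist');cv2.imwrite('pics/wrist10.png',p)
E
```

```text
clock: 16.95
eef_pos: [651.5, 218.0, 194.3]
tcp_rot: [-3.142, 0.002, -1.179]
contact_force: [-1.8, 0.7, 6.6]
opening: 0.153
t 16.95 p [651.5 218.  194.3] yaw -67.6 tilt [-1.8e+02  1.4e-01] q6 1.5 open 0.153 F [-1.8  0.7  6.6]
clock: 17.55
eef_pos: [651.8, 217.7, 330.5]
tcp_rot: [-3.139, 0.002, -1.179]
contact_force: [-0.3, 0.7, -2.9]
opening: 0.158
t 17.55 p [651.8 217.7 330.5] yaw -67.6 tilt [-1.7987e+02  1.3000e-01] q6 1.5 open 0.158 F [-0.3  0.7 -2.9]
435.5,101.5,172,-109.6 -> [ 2.49 24.43  0.29] roll 42.0
```

View pics/wrist10.png

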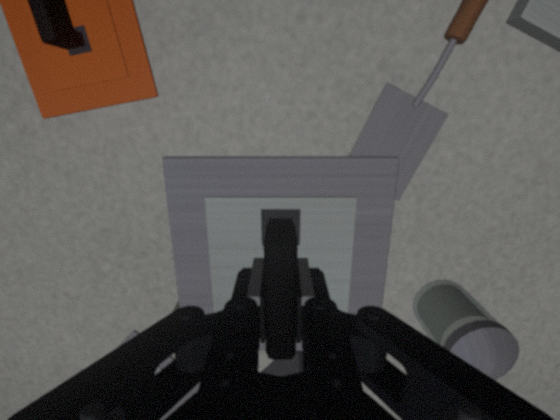

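```bash
python3 -m creep '0 2.5 24.4 0 42;0 2.5 24.4 0 42;0 2.5 24.4 0 42;0 2.5 24.4 0 42;0 2.5 24.4 0 42;0 2.5 24.4 0 42;0 2.5 24.4 0 42;0 2.5 24.4 0 42;0 2.5 24.4 2 42;0 2.5 24.4 4 42;0 2.5 24.4 6 42;0 2.5 24.4 6 42'; python3 go.py 435.5,102,96.7,-109.7 ; python3 - <<'E'
from h import *
p,d=grab_frame('scene');cv2.imwrite('pics/scene11.png',cv2.resize(p[190:280,260:370],None,fx=7,fy=6.6,interpolation=cv2.INTER_CUBIC))
p,d=grab_frame('top');cv2.imwrite('pics/top11.png',cv2.resize(p[170:260,190:300],None,fx=7,fy=6.6,interpolation=cv2.INTER_CUBIC))
E
```

```text
clock: 18.8
eef_pos: [435.0, 101.7, 266.4]
tcp_rot: [3.136, -0.001, -1.911]
contact_force: [0.7, 0.9, -1.6]
opening: 0.153
t 18.8 p [435.  101.7 266.4] yaw -109.5 tilt [ 1.7966e+02 -5.0000e-02] q6 2.13 open 0.153 F [ 0.7  0.9 -1.6]
435.5,102,96.7,-109.7 -> [-0.04 -0.04  1.47] roll 0.2
```

View pics/scene11.png

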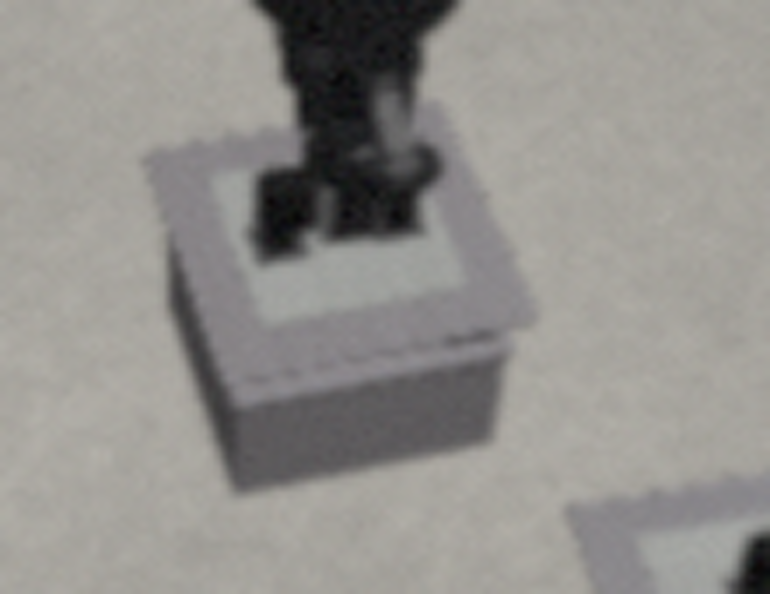

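```bash
python3 - <<'E'
from meas import *
C=lambda pts:[(a/7+260-.5,b/6.6+190-.5) for a,b in pts]
i=camera_info('scene')
print('pot',ray(i,C([(235,402),(510,345)]),65).round(1))
print('potbottom',ray(i,C([(238,492),(492,440)]),0).round(1))
print('lid',ray(i,C([(147,155),(232,385),(535,322),(440,102)]),82).round(1))
p,d=grab_frame('top');it=camera_info('top')
cv2.imwrite('pics/top11.png',cv2.resize(p[170:260,190:300],None,fx=7,fy=6.6,interpolation=cv2.INTER_CUBIC))
E
```

```text
pot [[502.2 136.   65. ]
 [406.  169.   65. ]]
potbottom [[497.9 133.6   0. ]
 [405.  166.5   0. ]]
lid [[468.3  29.5  82. ]
 [506.1 139.3  82. ]
 [401.4 174.8  82. ]
 [360.6  67.5  82. ]]
```

View pics/top11.png

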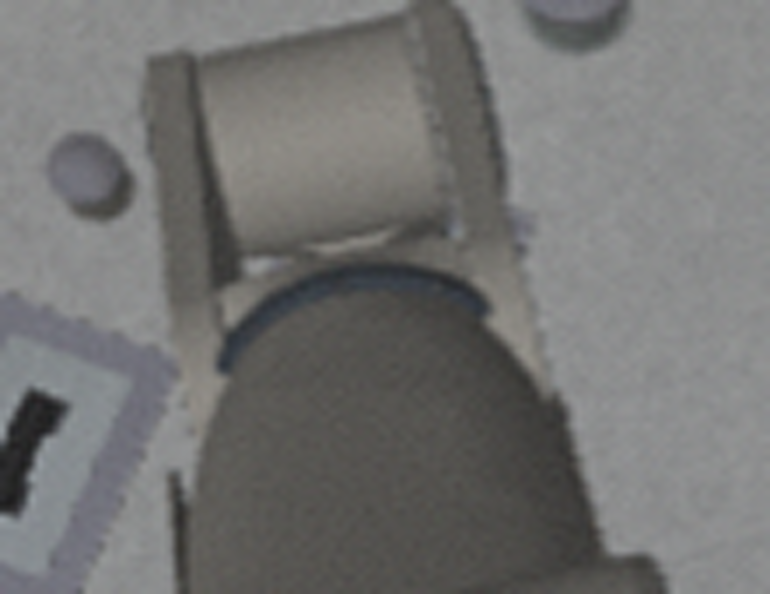

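```bash
python3 -m creep '0 -0.2 -0.2 0.3 0;0 -0.2 -0.2 0.7 0;0 -0.2 -0.2 1.1 0;0 -0.2 -0.2 1.4 0;0 -0.2 -0.2 1.5 0;0 -0.2 -0.2 1.5 0'; python3 go.py 437.5,103.2,96.3,-109.7
```

```text
clock: 19.55
eef_pos: [438.3, 103.0, 253.9]
tcp_rot: [3.139, 0.001, -1.912]
contact_force: [-0.9, -0.4, -2.0]
opening: 0.151
t 19.55 p [438.3 103.  253.9] yaw -109.5 tilt [1.7986e+02 7.0000e-02] q6 2.14 open 0.151 F [-0.9 -0.4 -2. ]
437.5,103.2,96.3,-109.7 -> [0.01 0.09 0.26] roll 0.2
```

```bash
python3 -m creep '0 0 0.05 0.2 0;0 0 0.05 0.25 0;0 0 0.05 0.25 0;20 0 0.05 0.2 0;40 0 0.05 0.1 0;60 0 0 0 0;60 0 0 0 0;60 0 0 0 0;70 0 0 -3 0;70 0 0 -7 0;80 0 0 -10 0;80 0 0 -12 0'; python3 go.py 355,289,200,67.5  355,289,200,-112.5; python3 - <<'E'
from h import *
p,d=grab_frame('scene');cv2.imwrite('pics/scene12.png',cv2.resize(p[190:280,260:370],None,fx=7,fy=6.6,interpolation=cv2.INTER_CUBIC))
p,d=grab_frame('wrist')
i=camera_info('wrist')
from meas import *
W=clean(i,d);Z=W[...,2]
r=np.hypot(W[...,0]-437,W[...,1]-103)
m=(r<80)&(Z>55)&(Z<80);Q=W[m];A=np.c_[Q[:,:2]-[437,103],np.ones(len(Q))]
print(np.linalg.lstsq(A,Q[:,2],rcond=None)[0],rect(Q[:,:2]))
E
```

```text
clock: 20.75
eef_pos: [438.8, 102.8, 376.1]
tcp_rot: [3.141, 0.003, -1.912]
contact_force: [0.2, -0.5, -1.0]
opening: 0.804
t 20.75 p [438.8 102.8 376.1] yaw -109.5 tilt [1.7998e+02 1.5000e-01] q6 2.14 open 0.804 F [ 0.2 -0.5 -1. ]
355,289,200,67.5 -> [-14.74  14.13   2.16] roll -177.0
355,289,200,-112.5 -> [-14.74  14.13   2.16] roll 3.0
[-3.54448272e-03  8.52893796e-04  6.72761814e+01] [436.7 103.3 116.5 115.4  70.6]
```

View pics/scene12.png

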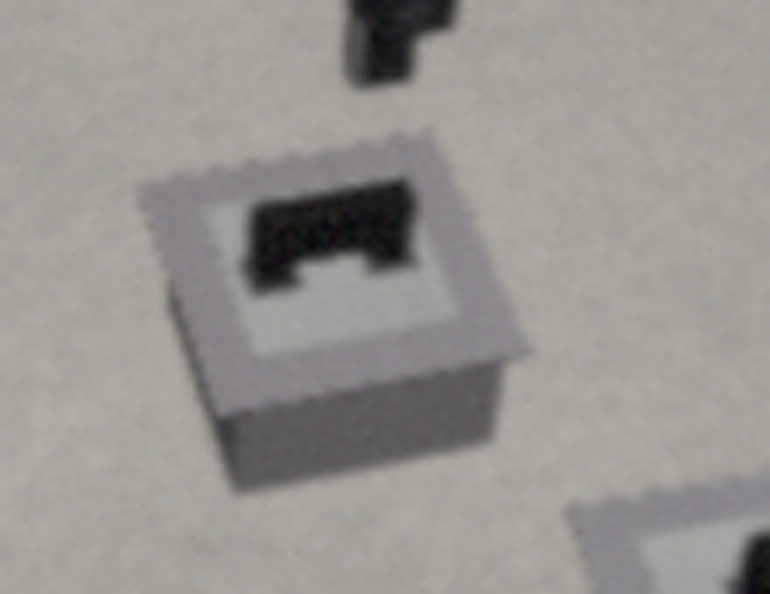

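Seated flat. Now the oblong lid.

```bash
python3 -m creep '100 -14.7 14.1 0 3;100 -14.7 14.1 0 3;100 -14.7 14.1 0 3;100 -14.7 14.1 0 3;100 -14.7 14.1 0 3;100 -14.7 14.1 0 3;100 -14.7 14.1 2 3;100 -14.7 14.1 2 3;100 -14.7 14.1 2 3'; python3 - <<'E'
from lidw import *
meas('wrist','lid_oblong')
p,d=grab_frame('wrist');cv2.imwrite('pics/wrist13.png',p)
E
python3 go.py 355,289.5,37,-112.5
```

```text
clock: 21.75
eef_pos: [356.1, 287.5, 356.5]
tcp_rot: [-3.141, 0.002, -1.966]
contact_force: [-0.1, -0.0, -0.6]
opening: 0.998
wrist lid_oblong circ [355.6 290.6 151.2] rect [355.  290.7 156.2 108.  -22.2]
   grip [357.  290.3  65.   13.  -22.3]
t 21.85 p [356.3 288.  357.3] yaw -112.6 tilt [-179.89    0.25] q6 2.64 open 0.999 F [-0.9 -0.1  0.6]
355,289.5,37,-112.5 -> [-1.000e-02  2.100e-01  1.653e+01] roll -0.1
```

View pics/wrist13.png

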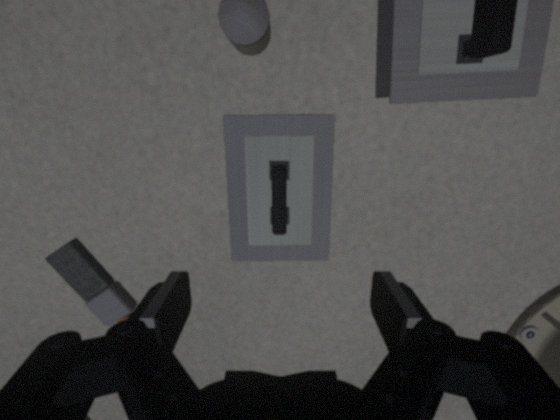

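```bash
python3 -m creep '100 -0.15 0.15 5 0;100 -0.15 0.15 9 0;100 -0.15 0.15 12.5 0;100 -0.15 0.15 15 0;100 -0.15 0.15 16.4 0;100 -0.15 0.15 16.4 0;20 -0.15 0.15 16.4 0;10 -0.15 0.15 16.4 0;0 -0.15 0.15 16.4 0;0 -0.15 0.15 16.4 0;0 -0.15 0.15 16.4 0;0 -0.15 0.15 16.4 0;0 -0.15 0.15 16.4 0;0 -0.15 0.15 16.4 0;0 -0.15 0.15 16.4 0' 50; python3 go.py ; python3 -m creep '0 0 0 -2 0;0 0 0 -5 0;0 0 0 -9 0;0 0 0 -13 0;0 0 0 -15 0;0 0 0 -15 0';python3 go.py 556.7,-408,187,-107.8;python3 - <<'E'
from h import *
p,d=grab_frame('wrist');cv2.imwrite('pics/wrist14.png',p)
E
```

```text
clock: 23.35
eef_pos: [356.3, 290.7, 193.9]
tcp_rot: [-3.139, 0.005, -1.965]
contact_force: [-0.8, -1.6, 7.8]
opening: 0.16
t 23.35 p [356.3 290.7 193.9] yaw -112.6 tilt [-179.86    0.28] q6 2.65 open 0.16 F [-0.8 -1.6  7.8]
clock: 23.95
eef_pos: [356.3, 290.7, 346.7]
tcp_rot: [-3.136, 0.01, -1.965]
contact_force: [0.0, -0.0, -1.9]
opening: 0.148
t 23.95 p [356.3 290.7 346.7] yaw -112.6 tilt [-179.71    0.57] q6 2.65 open 0.148 F [ 0.  -0.  -1.9]
556.7,-408,187,-107.8 -> [ 56.8  -45.36   0.13] roll -4.8
```

View pics/wrist14.png

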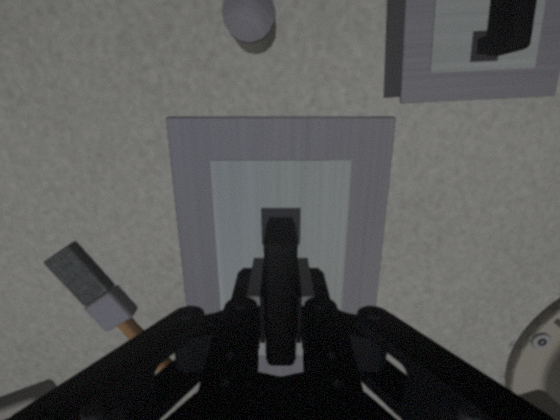

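```bash
python3 - <<'E'
from h import *
p=np.load('scene0.npz')['p'];cv2.imwrite('pics/ob.png',cv2.resize(p[120:185,145:225],None,fx=9,fy=9,interpolation=cv2.INTER_CUBIC))
p=np.load('top1.npz')['p'];cv2.imwrite('pics/obt.png',cv2.resize(p[150:215,355:425],None,fx=9,fy=9,interpolation=cv2.INTER_CUBIC))
E
```

```text
(no output)
```

View pics/ob.png

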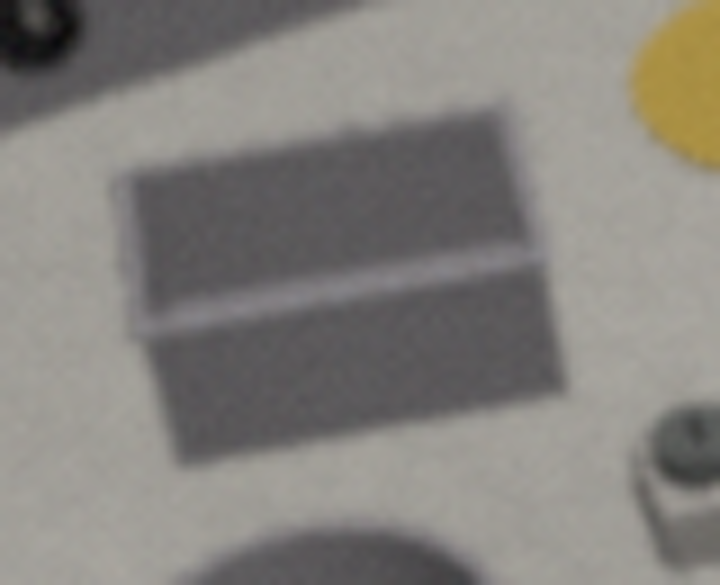

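View pics/obt.png

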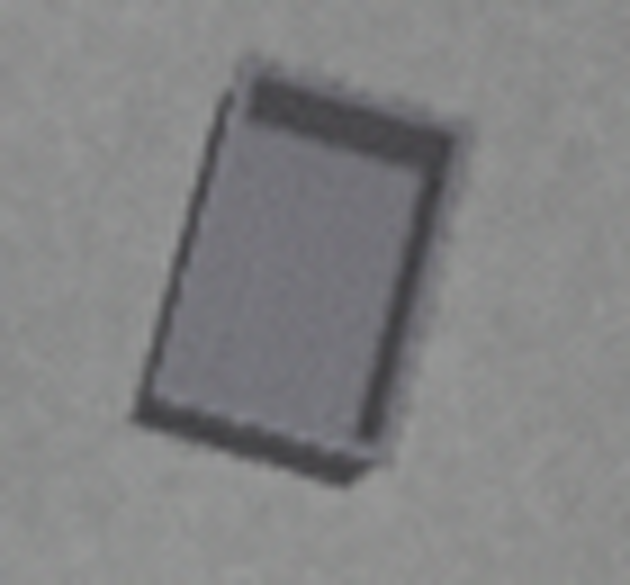

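```bash
python3 - <<'E'
from meas import *
for n,pts,o in(('scene',[(115,172),(502,100),(546,260),(140,334)],(145,120)),('top',[(242,60),(472,125),(392,464),(148,398)],(355,150))):
    P=ray(camera_info(n),[(a/9+o[0]-.45,b/9+o[1]-.45) for a,b in pts],65)[:,:2]
    print(n,P.round(1).tolist(),P.mean(0).round(1),rect(P))
E
```

```text
scene [[612.7, -474.4], [478.3, -434.4], [505.9, -340.8], [639.0, -383.2]] [ 559.  -408.2] [ 559.3 -407.6  140.5   97.5  -16.6]
top [[638.7, -384.1], [611.9, -475.2], [475.1, -435.8], [501.9, -340.7]] [ 556.9 -408.9] [ 557.2 -408.   143.4   98.9  -16. ]
```

```bash
python3 -m creep '0 56.8 -45.4 0 -5.3;0 56.8 -45.4 0 -5.3;0 56.8 -45.4 0 -5.3;0 56.8 -45.4 0 -5.3;0 56.8 -45.4 0 -5.3;0 56.8 -45.4 0 -5.3;0 56.8 -45.4 0 -5.3;0 56.8 -45.4 0 -5.3;0 56.8 -45.4 0 -5.3;0 56.8 -45.4 0 -5.3;0 56.8 -45.4 0 -5.3;0 56.8 -45.4 0 -5.3;0 56.8 -45.4 0 -5.3;0 56.8 -45.4 0 -5.3;0 56.8 -45.4 0 -5.3;0 56.8 -45.4 2 -5.3;0 56.8 -45.4 5 -5.3;0 56.8 -45.4 7.5 -5.3;0 56.8 -45.4 7.5 -5.3'; python3 go.py 557.5,-408.3,96,-107.3 ; python3 - <<'E'
from h import *
p,d=grab_frame('scene');cv2.imwrite('pics/scene15.png',cv2.resize(p[110:190,140:230],None,fx=8,fy=7,interpolation=cv2.INTER_CUBIC))
E
```

```text
clock: 25.9
eef_pos: [554.9, -406.8, 260.6]
tcp_rot: [3.136, 0.011, -1.873]
contact_force: [-0.6, 0.1, -2.5]
opening: 0.153
t 25.9 p [ 554.9 -406.8  260.6] yaw -107.3 tilt [179.68   0.6 ] q6 1.23 open 0.153 F [-0.6  0.1 -2.5]
557.5,-408.3,96,-107.3 -> [ 0.08 -0.3   0.96] roll -0.0
```

View pics/scene15.png

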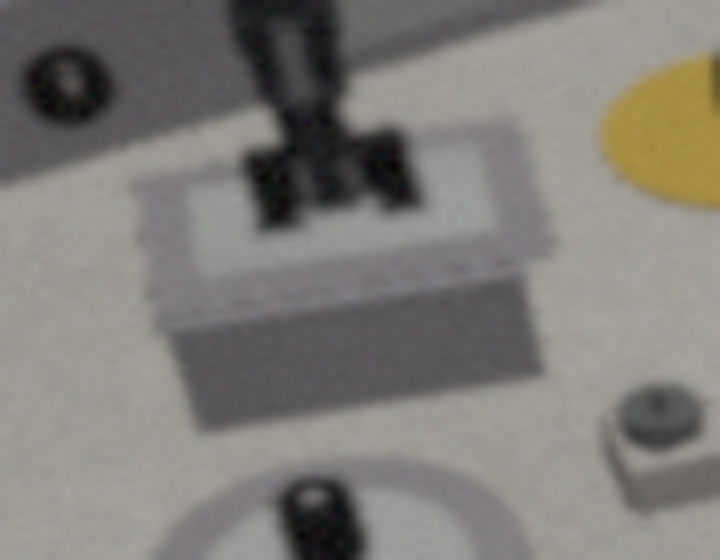

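```bash
python3 -m creep '0 0.05 -0.3 0 0;0 0.05 -0.3 0.3 0;0 0.05 -0.3 0.6 0;0 0.05 -0.3 0.9 0;0 0.05 -0.3 1 0;0 0.05 -0.3 1 0'; python3 go.py 557.5,-408.3,96,-107.3
```

```text
clock: 26.55
eef_pos: [558.5, -408.6, 253.3]
tcp_rot: [3.139, 0.009, -1.873]
contact_force: [0.5, -0.5, -2.5]
opening: 0.151
t 26.55 p [ 558.5 -408.6  253.3] yaw -107.3 tilt [179.87   0.53] q6 1.23 open 0.151 F [ 0.5 -0.5 -2.5]
557.5,-408.3,96,-107.3 -> [0.   0.1  0.23] roll -0.0
```

```bash
python3 -m creep '0 0 0.05 0.2 0;0 0 0.05 0.25 0;0 0 0.05 0.25 0;20 0 0.05 0.2 0;40 0 0.05 0.1 0;60 0 0 0 0;60 0 0 0 0;60 0 0 0 0;60 0 0 -3 0;60 0 0 -7 0;60 0 0 -10 0;60 0 0 -14 0;60 0 0 -18 0;60 0 0 -18 0'; python3 go.py 480,-60,330; python3 - <<'E'
from h import *
p,d=grab_frame('wrist')
i=camera_info('wrist')
from meas import *
W=clean(i,d);Z=W[...,2]
r=np.hypot(W[...,0]-557,W[...,1]+408)
m=(r<95)&(Z>55)&(Z<80);Q=W[m];A=np.c_[Q[:,:2]-[557,-408],np.ones(len(Q))]
print(np.linalg.lstsq(A,Q[:,2],rcond=None)[0],rect(Q[:,:2]))
p,d=grab_frame('scene');cv2.imwrite('pics/scene16.png',p)
E
```

```text
clock: 27.95
eef_pos: [559.4, -411.1, 440.2]
tcp_rot: [-3.134, 0.006, -1.873]
contact_force: [0.2, 0.1, 0.6]
opening: 0.599
t 27.95 p [ 559.4 -411.1  440.2] yaw -107.3 tilt [-179.59    0.34] q6 1.23 open 0.599 F [0.2 0.1 0.6]
480,-60,330 -> [-31.18  17.99  -4.43] roll 0
[-5.45344379e-03  3.31526425e-03  6.59232544e+01] [ 555.2 -405.2  155.   108.2  -17.2]
```

View pics/scene16.png

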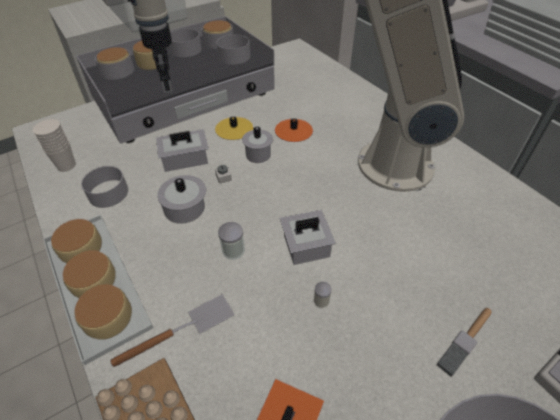

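All four lids are on. One last numeric check of flatness, and whether the pots and bystanders moved.

```bash
python3 - <<'E'
from meas import *
p,d=grab_frame('scene');i=camera_info('scene');W=clean(i,d);Z=W[...,2];W0=clean(i,np.load('scene0.npz')['d'])
for k,c,R in(('big',(649,-204),68),('small',(347,-291),50),('square',(437,103),58),('oblong',(557,-408),54)):
    r=np.hypot(W[...,0]-c[0],W[...,1]-c[1]);m=(r<R-4)&(Z>58)&(Z<78);Q=W[m];A=np.c_[Q[:,:2]-c,np.ones(len(Q))]
    print(k,np.linalg.lstsq(A,Q[:,2],rcond=None)[0].round(4),end=' ')
    # wall points of the pot before/after
    f=lambda W:W[(np.hypot(W[...,0]-c[0],W[...,1]-c[1])<R+30)&(W[...,2]>12)&(W[...,2]<45)].mean(0).round(1)
    print('wall before/after',f(W0),f(W))
for k,c,h in(('shaker',SE['shaker'],80),('salt',SE['salt'],52)):
    f=lambda W:W[(np.hypot(W[...,0]-c[0],W[...,1]-c[1])<45)&(W[...,2]>h)].mean(0).round(1)
    print(k,f(W0),f(W))
E
```

```text
big [-7.10000e-03 -7.20000e-03  6.94763e+01] wall before/after [ 652.4 -202.5   28.8] [ 662.7 -158.6   28.8]
small [-2.0300e-02 -2.1500e-02  6.9811e+01] wall before/after [ 349.7 -285.1   29.2] [ 363.5 -261.4   28.4]
square [ 1.30000e-03 -1.50000e-03  6.90683e+01] wall before/after [437.4 109.   28.9] [457.1 147.3  28. ]
oblong [-7.5000e-03 -4.1000e-02  7.1427e+01] wall before/after [ 560.9 -405.2   28.6] [ 572.8 -365.4   28.4]
shaker [608.4  16.   88.9] [608.5  16.   89. ]
salt [506.7 261.3  60.7] [506.6 261.4  60.8]
```

```bash
python3 - <<'E'
from meas import *
for n in('scene','top'):
    p,d=grab_frame(n);i=camera_info(n);W=clean(i,d);Z=W[...,2]
    for k,c,a,b,y in(('big',(649,-204),68,68,0),('small',(347,-291),50,50,0),('square',(437,103),58,58,-19.6),('oblong',(557,-408),78,54,-17)):
        t=np.radians(y);X=W[...,0]-c[0];Y=W[...,1]-c[1];u=X*np.cos(t)+Y*np.sin(t);v=-X*np.sin(t)+Y*np.cos(t)
        rr=np.hypot(u/a,v/b) if y==0 else np.maximum(abs(u)/a,abs(v)/b)
        m=(rr<.95)&(rr>.72)&(Z>50)&(Z<77);A=np.c_[u[m],v[m],np.ones(m.sum())];z=Z[m]
        for _ in range(3):
            s=np.linalg.lstsq(A,z,rcond=None)[0];g=abs(z-A@s)<3;A=A[g];z=z[g]
        print(n,k,s.round(4),len(z))
    if n=='scene':
        p0=np.load('scene0.npz')['p'];q=np.hstack([cv2.resize(x[125:270,150:340],None,fx=2.1,fy=2.1) for x in(p0,p)]);cv2.imwrite('pics/cmp.png',q)
E
```

```text
scene big [-1.03000e-02 -1.23000e-02  6.85552e+01] 386
scene small [-1.59000e-02 -4.32000e-02  6.85167e+01] 85
scene square [ 3.700e-03 -2.800e-03  6.814e+01] 585
scene oblong [-7.50000e-03 -2.35000e-02  6.89289e+01] 148
top big [-5.00000e-03  6.70000e-03  6.67279e+01] 363
top small [0. 0. 0.] 0
top square [-5.00000e-03 -1.20000e-02  6.71777e+01] 314
top oblong [ 3.44000e-02 -1.10200e-01  6.88208e+01] 32
```

View pics/cmp.png

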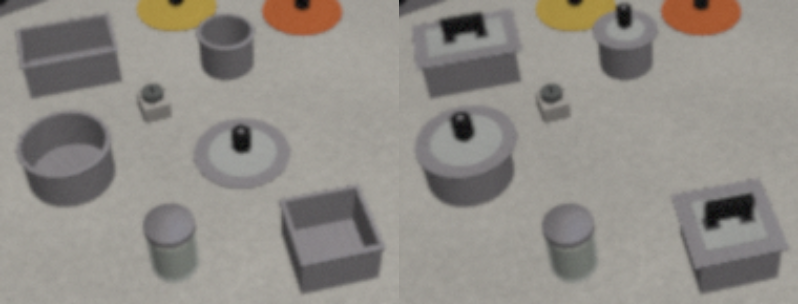

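Top's view of the small and oblong pots is blocked by the arm, so I'll swing it aside for a clear check.

```bash
python3 -m creep '60 -60 30 0 0;60 -60 30 0 0;60 -60 30 0 0;60 -60 30 0 0;60 -60 30 0 0;60 -60 30 0 0;60 -60 30 0 0;60 -60 30 0 0;60 -60 30 0 0;60 -60 30 0 0;60 -60 30 0 0;60 -60 30 0 0;60 -60 30 0 0;60 -60 30 0 0;60 -60 30 0 0;60 -60 30 0 0'; python3 - <<'E'
from meas import *
for n in('scene','top'):
    p,d=grab_frame(n);i=camera_info(n);W=clean(i,d);Z=W[...,2]
    for k,c,a,b,y in(('big',(649,-204),68,68,0),('small',(347,-291),50,50,0),('square',(437,103),58,58,-19.6),('oblong',(557,-408),78,54,-17)):
        t=np.radians(y);X=W[...,0]-c[0];Y=W[...,1]-c[1];u=X*np.cos(t)+Y*np.sin(t);v=-X*np.sin(t)+Y*np.cos(t)
        rr=np.hypot(u/a,v/b) if y==0 else np.maximum(abs(u)/a,abs(v)/b)
        m=(rr<.95)&(rr>.72)&(Z>50)&(Z<77);A=np.c_[u[m],v[m],np.ones(m.sum())];z=Z[m]
        for _ in range(3):
            if len(z)<9: break
            s=np.linalg.lstsq(A,z,rcond=None)[0];g=abs(z-A@s)<3;A=A[g];z=z[g]
        print(n,k,s.round(4),len(z))
    cv2.imwrite(f'pics/{n}17.png',p)
E
python3 go.py
```

```text
clock: 29.8
eef_pos: [449.7, 252.0, 437.9]
tcp_rot: [3.135, 0.008, -1.871]
contact_force: [0.7, -0.4, -1.1]
opening: 0.6
scene big [-8.90000e-03 -9.50000e-03  6.86744e+01] 386
scene small [-2.9200e-02 -5.9300e-02  6.8058e+01] 87
scene square [ 3.50000e-03 -1.40000e-03  6.82565e+01] 591
scene oblong [-1.0700e-02 -1.5100e-02  6.8852e+01] 137
top big [-7.00000e-04 -5.70000e-03  6.72767e+01] 359
top small [-4.00000e-03  1.00000e-03  6.69579e+01] 233
top square [ 0.00000e+00 -1.80000e-03  6.64739e+01] 370
top oblong [-3.00000e-04 -1.35000e-02  6.73338e+01] 428
t 29.9 p [450.1 251.  438.4] yaw -107.4 tilt [179.68   0.51] q6 2.37 open 0.602 F [ 0.4 -0.5 -0.5]
```

View pics/top17.png

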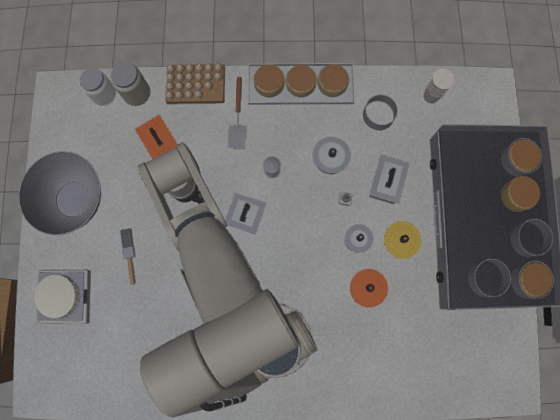

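```bash
python3 -c "from rig import *;print(sign_off())"
```

```text
the job is handed in; nothing more can be done
None
```

All four containers are covered with their matching lids, placed in the order listed: large round, small round, square, oblong. I handed the job in at about 30 s of the 106 s allowed, with the gripper open and touching nothing.

- **Lids seated:** in the final top view, with the arm out of the way, every lid's top face is 66–67 mm above the table (68 expected). The slopes are at most 0.014 rad; a lid caught on the rim would tilt by about 0.08.
- **Disagreeing check:** the scene camera showed larger slopes for the small round lid (up to 0.06 rad) and the oblong lid (about 0.02). It had few rim points there, and the views from above (top and wrist) both show these lids flat, so I trusted those.
- **Failed check:** my before-and-after comparison of the container walls was not usable, because the lids now hide the inner walls. By eye, the before and after pictures show the containers standing where they were.
- **Bystanders and look-alikes:** the sugar dispenser and salt shaker moved 0.1 mm or less between the first and last depth measurements. I left the orange and yellow look-alikes and the bottomless ring alone.
- **Forces:** the highest wrist force I read was about 24 N, while pressing the big lid into place, against the 120 N limit.

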